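Hold the kiln controller's recessed reset button down with the probe

ROBOT

A 7-joint arm with a two-finger parallel gripper is mounted at the origin on the work surface. World frame = base frame: x ahead of the robot, y to its left, z up, the work surface at z = 0. Lengths are in mm, angles in rad, forces in N, time in s.
With the tool pointing down it reaches from about 425 to 800 mm from the base axis. Payload 8.3 kg.
Tool frame: the origin (TCP) lies at the very end of the fingers, on their centre line; the grasp point (between the pads) lies 19 mm behind it; x points along the fingers, y is the direction in which the jaws open and shut, and the axes are right-handed (so a half turn about x gives the same grasp; the last joint's range is limited). The gripper opens to 85 mm and grips with 20 to 120 N. Pads are 22 mm wide; open, the fingers measure 114 mm over their backs; the gripper's body (76 mm by 85 mm) begins 54 mm behind the grasp point. The pads swing forward as they close: fully open they stand 13 mm farther back than shut.
Start: joints at [1.134, 0.383, 0.016, 1.37, -0.006, 1.388, -0.046], TCP at [228.257, -581.809, 231.279] pointing down, gripper open.
Joint ranges: [-2.95, 2.95], [-0.25, 2.06], [-1.52, 1.56], [0.18, 2.33], [-1.44, 4.58], [0.02, 2.06], [-3.01, 3.01]. Speed limits (rad/s): [2.39, 2.39, 3.01, 3.01, 3.14, 3.14, 3.14].

INTERFACE

Orientations are given as a unit quaternion [w, x, y, z].
In Python, from rig import env gives the robot as it stands.
- The arm moves only by the shell command python3 -m handwheel 'ROWS' [FORCE]. ROWS is JSON, a list that holds one entry, the list of rows, each a list of 7 numbers: the finger opening in mm, from 0 to 85.4, then the shift along the tool's x, y, z each as a share of 30 mm, from -1 to 1, then the turn, a rotation vector about the tool's x, y, z each as a share of 6 degrees, from -1 to 1. In form: [[[claw, dx, dy, dz, ax, ay, az], ...]]. A call has 1 to 20 rows; each row shifts and turns the commanded pose from where the row before left it, along the tool's axes as they then stand; what a row does not reach is not made up. A row lasts 1/12 s, in which the tool goes at most 41.7 mm and 7.16 degrees, less where a joint would pass 70% of its speed; a pose out of reach is approached as far as the arm can. A call with a number of a shift or a turn outside -1 to 1 is refused whole. A call with a gripper value outside its range is refused whole. The fingers move at their own pace and stop on an object; FORCE is the grip in N (left out, the last holds). Time passes only in rows, so rows that do not move let the fingers close. It gives the time, the measured TCP pose, the force and the opening at its end, in the units of the state.
- env.observe(): the state, without advancing time (a new reading comes with each control period).
- env.snapshot(name): name is "scene" or "top" or "wrist"; returns the picture (480x640x3 uint8, red, green, blue); there is no depth.
- env.camera_info(name): a dict with "vfov" (degrees; the focal length in pixels is half the picture's height over the tangent of half this angle, whatever the lens; pixels are square), "cx", "cy" (the principal point, pixels), "D" ([k1, k2, p1, p2, k3] as OpenCV has them; the pictures are not rectified), "R" (3x3) and "t" (3): a world point X has camera coordinates R X + t. Camera axes: x right, y down, z forward; pixel columns grow to the right and rows downward; lengths in mm; the calibration is good to about 2 mm. A picture is of the moment at which its call begins: read the wrist's pose just before it. camera_info takes no time and is no camera call; for the wrist camera it gives the pose at the moment of the call.
- env.job_done(): hands the job in, once; it reports no verdict.
The state is a dict: "time": time; "joint_pos": joint angles; "qd": joint speeds; "effort": joint torques, N m; "tool_pos": TCP position; "eef_rot": TCP orientation; "force": force on the tool from outside, world axes, zero at the start; "torque": the same for the moment, N m; "finger_gap": finger opening in mm.
Only numpy, scipy, OpenCV 4.12 (cv2) and the standard library are available. Lean on these libraries where they do the work, as an engineer would, in place of code of your own. Each camera call takes 0.05 s, during which the arm holds its last target. There are 200 camera calls.

TASK

The kiln controller has locked up on a fault. Take the blue-handled probe out of the tool rail, leaving everything else as it is, put its tip through the reset hole in the controller's sloping panel and, without forcing it, hold the recessed red button fully down for at least three seconds. Finish while still gripping the probe and holding the button down: do not let go or back off.

Things in the scene. Friction and masses are not known exactly. Their poses are not given: they have to be found in the camera images.
- probe_grip (a point): The probe, upright in one of the four holes of the caddy's rail: a blue round handle 13 mm thick with a steel collar (18 mm wide, 6 mm high) at its foot, together 76 mm long, and below them a straight blunt steel pin, 6 mm thick, 45 mm long. About 45 g. Point: on its axis, half-way up the handle, 38 mm above the rail's top, 38 mm below the handle's end. z axis: along the probe, away from the tip.
- probe_tip (a point): The rounded end of the probe's steel pin, on the probe's axis, 83 mm below probe_grip; same axes. At the start it is sunk 45 mm in its hole; the collar rests on the rail.
- tool_caddy: Fixed wooden caddy, 120 (x) x 200 (y) mm; origin under its centre. Along its -x side a rail 50 mm wide, 60 mm high; on its midline (x = -35 mm) four upright holes, 8 mm wide, at y = -72, -24, 24, 72 mm, one tool in each, in any order, up to 76 mm above the rail. On the +x side three open compartments 30 mm high. Fingers closing along the caddy's x axis keep clear of the neighbours.
- kiln_controller: Fixed sloped desk console, 164 (x) x 228 (y) mm, origin under its centre. Its white panel faces the -x side, sloping 15 degrees, from 50 mm high at the -x edge to 93 mm at the +x edge. Display, keys, rocker switch, fuse caps stand at most 8 mm proud of it. The reset hole, ringed in yellow, is near the panel's +x, -y corner.
- reset_mouth (a point): Centre of the reset hole's mouth, level with the panel. z axis: out of the hole, square to the panel (15 degrees off vertical, leaning to the controller's -x); x axis: up the slope. The hole is round, 12 mm wide, straight along z, with a flat yellow ring about it. The red button's top, 10 mm wide, lies 12 mm below the mouth when free, 17 mm when fully down.
- reset_button (a joint): How far the recessed red reset button is pressed, in m: 0 free, 0.005 fully down against its stop. It is sprung: it starts to move at about 2 N and takes 6.5 N to be fully down, and comes back up when let go.
- screwdriver_grip (a point): yellow-handled screwdriver (handle 20 mm thick) standing in another hole of the tool rail; to be left there. Point: 38 mm above the rail's top
- awl_grip (a point): awl with a dark wooden handle (22 mm thick), standing in another hole of the rail; to be left there. Point: 38 mm above the rail's top
- glass_cutter_grip (a point): brass glass cutter with a red end knob, standing in another hole of the rail; to be left there. Point: 38 mm above the rail's top
- foil_roll_center (a point): copper foil roll, 48 mm across, 9 mm high, lying in the caddy's middle compartment; to be left alone. Point: its centre
- flux_jar_center (a point): small amber jar with a black cap, 36 mm across, 42 mm high, in the compartment at the caddy's -y end; to be left alone. Point: its centre
- pliers_pivot (a point): red-handled pliers, about 150 mm long and 12 mm high, lying at the far side of the table; to be left alone. Point: the pivot
- glass_piece_center (a point): clear glass piece 70 x 100 x 5 mm lying flat at the far side of the table; to be left alone. Point: its centre
Things that resemble listed ones, but are neither listed nor needed, are in the scene too. Of the things shaped like the part that bears probe_grip, the blue one is meant.

How it is judged:
By the outcome, as a careful person would: the job done as asked, in the order asked, and still so for the second after the job is handed in, while the arm keeps its last pose, push and grip.
It also fails if it takes over 48 s, if anything falls off the work surface, if the arm or the gripper's body presses on something with over 40 N, if the wrist force passes 120 N, or if a joint passes its speed limit or range.

## Working session

There is one attempt and no reset: what is moved stays moved. The work goes in short steps, Python scripts to look and compute and a shell command to move; the robot and the scene stay as the last step left them, time stands still between calls to the robot, and variables do not carry over. Pictures are saved under pics/ and viewed, about 8 in all and at most 12, crops included, and the job is handed in when it is done.

```bash
mkdir -p pics; ls; python3 - <<'E'
from rig import env
import cv2,numpy as np
for n in("scene","top"):
    cv2.imwrite(f"pics/{n}0.png",env.snapshot(n)[:,:,::-1]); c=env.camera_info(n); print(n,c)
print(env.observe())
E
```

```text
pics
scene {'vfov': 53.640355916793304, 'cx': 312.7728753530947, 'cy': 240.37004292913264, 'D': array([0.02949017, 0.        , 0.        , 0.        , 0.        ]), 'R': array([[-0.3580676 ,  0.93357847,  0.01479328],
       [ 0.52264854,  0.21353693, -0.82537293],
       [-0.77370931, -0.28780762, -0.56439408]]), 't': array([ 182.261373  , -234.27743082, 1458.32820777])}
top {'vfov': 50.837744605934105, 'cx': 324.51000788937864, 'cy': 246.70357703419097, 'D': array([0.03749358, 0.        , 0.        , 0.        , 0.        ]), 'R': array([[-2.46317924e-04, -9.99754270e-01, -2.21661717e-02],
       [-9.84355875e-01,  4.14789661e-03, -1.76142859e-01],
       [ 1.76191518e-01,  2.17760142e-02, -9.84115011e-01]]), 't': array([  27.26362102,  609.53471827, 1014.15934961])}
{'time': 0.1, 'joint_pos': array([ 1.13408852,  0.3841722 ,  0.01638388,  1.37104127, -0.00632976,
        1.38817543, -0.04648278]), 'qd': array([ 0.00089829, -0.00158303,  0.00151504, -0.00276667, -0.00107391,
       -0.00024281,  0.00010095]), 'effort': array([ 3.68320732e-03, -6.29141450e+01,  8.48309398e-01, -3.72761142e+01,
        1.69197831e-02,  1.05089630e-02,  1.07802130e-06]), 'tool_pos': array([ 228.10584763, -581.4117412 ,  230.37114449]), 'eef_rot': array([-0.13080882, -0.69467279, -0.13202345,  0.69490185]), 'force': array([ 0.17232803,  0.71805431, -0.19779016]), 'torque': array([-0.0007387 , -0.02834646, -0.01279936]), 'finger_gap': 85.60350226742466}
```

View pics/scene0.png

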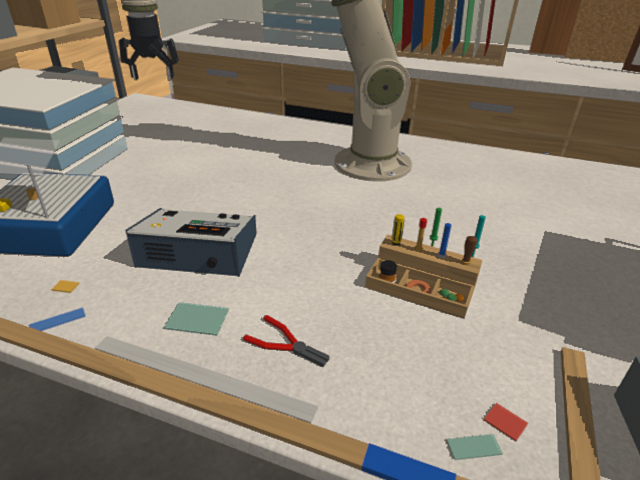

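View pics/top0.png

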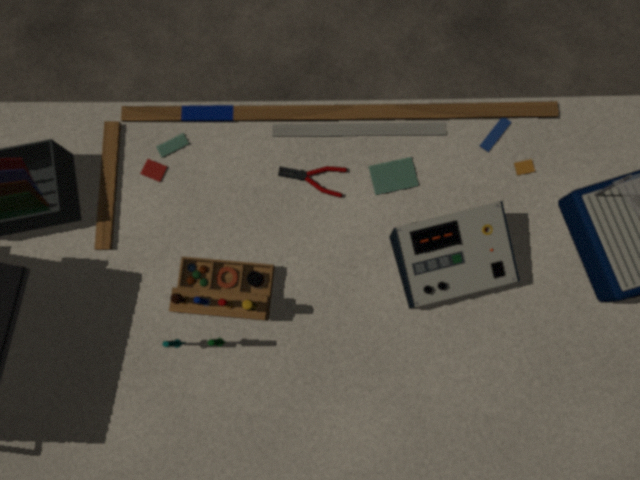

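Blue candidates in the scene: the handle at (445,238) stands in the caddy rail. The teal (480,232) and green (436,225) tools stand behind it, outside the rail. I'll confirm this in an enlarged crop.

```bash
python3 - <<'E'
import cv2,numpy as np
s=cv2.imread("pics/scene0.png");t=cv2.imread("pics/top0.png")
def cr(i,x,y,w,h,k,g=1): return cv2.resize(np.clip(i[y:y+h,x:x+w]*float(g),0,255).astype('uint8'),(w*k,h*k),interpolation=cv2.INTER_CUBIC)
a=cr(s,360,200,133,120,3); a=a[:300,:400]
b=cr(s,120,195,140,85,3)[:, :400]; b=cv2.copyMakeBorder(b,0,300-b.shape[0],0,0,cv2.BORDER_CONSTANT)[:, :400]
c=cr(t,155,250,133,100,3,1.8); d=cr(t,385,195,140,115,3,1.5)[:300,:400]
f=lambda i:cv2.resize(cv2.copyMakeBorder(i,0,max(0,300-i.shape[0]),0,max(0,400-i.shape[1]),cv2.BORDER_CONSTANT)[:300,:400],(400,300))
cv2.imwrite("pics/c1.png",np.vstack([np.hstack([f(a),f(b)]),np.hstack([f(c),f(d)])]))
E
```

```text
(no output)
```

View pics/c1.png

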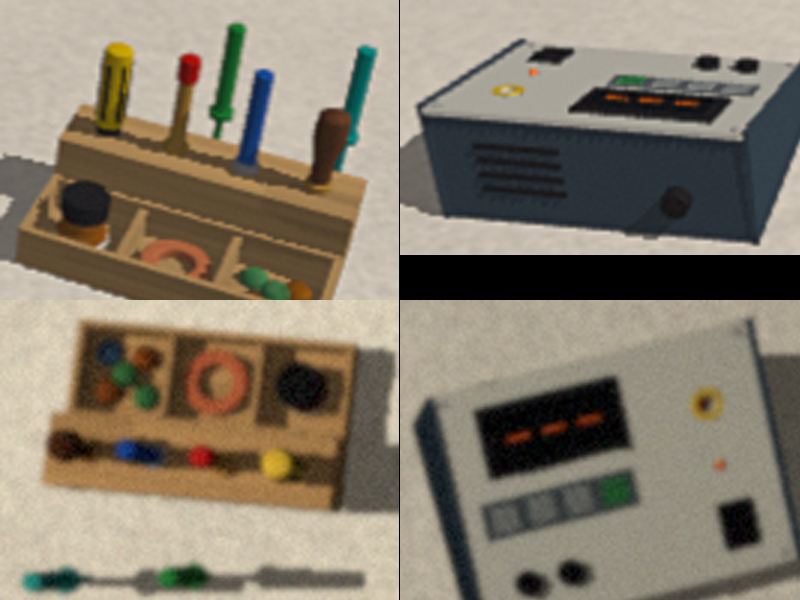

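The blue handle with a steel collar stands in the rail's third hole, at scene (448,225) and top (197,300). It is the probe. The teal and green ones stand outside the caddy, so they are lookalikes. The yellow ring is at top (487,230) and scene (156,225). Next I'll triangulate and fit the poses.

```bash
cat > h.py <<'E'
import cv2,numpy as np
from scipy.optimize import least_squares
from scipy.spatial.transform import Rotation as Ro
from rig import env
def cam(n):
    c=env.camera_info(n); f=240/np.tan(np.radians(c['vfov']/2))
    return np.array([[f,0,c['cx']],[0,f,c['cy']],[0,0,1]]),np.array(c['D']),np.array(c['R']),np.array(c['t'])
def proj(c,X):
    K,D,R,t=c; return cv2.projectPoints(np.atleast_2d(np.array(X,float)),cv2.Rodrigues(R)[0],t,K,D)[0][:,0]
def tri(cs,uv,x0=(600,0,50)):
    s=least_squares(lambda X:np.concatenate([proj(c,X)[0]-u for c,u in zip(cs,uv)]),x0); return s.x,np.abs(s.fun).max()
def plane(c,uv,z):
    return least_squares(lambda X:proj(c,[X[0],X[1],z])[0]-uv,(600,0)).x
def place(p,L): # planar pose x,y,yaw
    L=np.atleast_2d(np.array(L,float)); c,s=np.cos(p[2]),np.sin(p[2])
    return np.c_[p[0]+c*L[:,0]-s*L[:,1],p[1]+s*L[:,0]+c*L[:,1],L[:,2]]
def fit(obs,x0):
    f=lambda p:np.concatenate([proj(c,place(p,L))[0]-u for c,L,u in obs]); s=least_squares(f,x0,loss='soft_l1'); return s.x,f(s.x).reshape(-1,2)
E
python3 - <<'E'
from h import *
S,T=cam("scene"),cam("top"); cs=[S,T]
a=lambda x,y:(360+x/3,200+y/3); b=lambda x,y:(120+(x-400)/3,195+y/3)
c=lambda x,y:(155+x/3,250+(y-300)/3); d=lambda x,y:(385+(x-400)/3,195+(y-300)/3)
for n,u,v in [("bluetop",a(264,74),c(125,450)),("greentop",a(236,27),c(165,577)),("tealtop",a(367,50),c(32,580)),("greencollar",a(224,115),c(200,575)),("tealcollar",a(348,138),c(72,577)),("ring",b(508,90),d(707,404)),("driver",a(118,48),c(276,465)),("cutter",a(189,60),c(201,456))]: print(n,*tri(cs,(u,v)))
print("bluetop@136",plane(S,a(264,74),136),plane(T,c(125,450),136))
obs=[(S,(-35,-72,60),a(108,131)),(S,(-35,-24,60),a(178,149)),(S,(-35,24,60),a(246,168)),(S,(-35,72,60),a(320,188)),(T,(-35,24,136),c(125,450))]
p,r=fit(obs,(560,150,0));print("caddy",p,r.round(1).tolist(),place(p,[(-35,24,98)]))
k=[(-82,114,50),(-82,-114,50),(82,114,93),(82,-114,93)]
obs=[(S,k[0],b(800,65)),(S,k[1],b(524,40)),(S,k[2],b(743,138)),(S,k[3],b(420,108)),(T,k[2],d(430,402)),(T,k[3],d(750,320)),(T,k[1],(519,283)),(T,k[0],(411,307))]
p,r=fit(obs,(650,-300,0));print("kiln",p,r.round(1).tolist())
for z in(82,85,88):print(z,plane(S,b(508,90),z),plane(T,d(707,404),z))
E
```

```text
bluetop [491.9525399  271.2691866  134.64456101] 0.5832320746776531
greentop [412.01760994 244.64712756 120.33322913] 0.018456830302113758
tealtop [410.33887563 331.18935133 120.32304966] 0.7705945807277885
greencollar [411.88603682 243.39283159  44.85414521] 2.2688065981606655
tealcollar [411.1365995  330.88724094  46.81606735] 2.0614774928096153
ring [ 638.46463536 -308.09721909   80.46033746] 0.5232019142334536
driver [482.56915001 174.96426062 126.79413561] 0.3630492126818581
cutter [488.1384776  222.8043243  131.71732464] 0.5015494856704663
bluetop@136 [493.57165485 272.36532756] [492.0089252  269.79089953]
caddy [524.83960751 246.26448828   6.19741944] [[0.3, 0.0], [-0.6, 0.1], [-0.1, -0.0], [-0.6, -0.2], [-1.8, -0.0]] [[492.024113   273.17439946  98.        ]]
kiln [ 5.88020521e+02 -2.45979753e+02  2.29378124e-01] [[2.0, -0.6], [-0.5, -0.4], [0.4, -0.8], [-1.7, -0.8], [-1.4, -1.5], [0.5, 0.4], [-0.4, -0.8], [0.3, 0.3]]
82 [ 640.369542   -305.08075781] [ 638.72791755 -308.56348193]
85 [ 644.08870347 -301.75235424] [ 638.09099068 -307.6517573 ]
88 [ 647.80786493 -298.42395067] [ 637.45406381 -306.74003267]
```

```bash
cat >> h.py <<'E'
def pose():
    o=env.observe(); return np.array(o['tool_pos']),Ro.from_quat(np.array(o['eef_rot']),scalar_first=True),o
def delta(tp,tR):
    p,R,o=pose()
    print("shift(mm,tool)",R.inv().apply(np.array(tp)-p).round(2),"rotvec deg(tool)",np.degrees((R.inv()*tR).as_rotvec()).round(2),"q",o['joint_pos'].round(2),"t",o['time'])
def down(yaw,tilt_axis_z=(0,0,1)): # tool x=-z, tool y along yaw projected
    z=np.array(tilt_axis_z,float); x=-z/np.linalg.norm(z); y=np.array([np.cos(yaw),np.sin(yaw),0]); y-=x*(x@y); y/=np.linalg.norm(y)
    return Ro.from_matrix(np.c_[x,y,np.cross(x,y)])
E
python3 - <<'E'
from h import *
p,R,o=pose();print(R.as_matrix().round(3))
for yaw in(-.086,np.pi-.086):
  delta((500,-300,231),down(yaw)); delta((492,271.5,231),down(yaw))
E
```

```text
[[-0.001  0.365 -0.931]
 [ 0.002 -0.931 -0.365]
 [-1.    -0.002 -0.   ]]
shift(mm,tool) [-3.4000e-01 -1.6267e+02 -3.5589e+02] rotvec deg(tool) [-6.365e+01 -6.000e-02  9.000e-02] q [ 1.13  0.38  0.02  1.37 -0.01  1.39 -0.05] t 0.1
shift(mm,tool) [ 5.9000e-01 -6.9761e+02 -5.5717e+02] rotvec deg(tool) [-6.365e+01 -6.000e-02  9.000e-02] q [ 1.13  0.38  0.02  1.37 -0.01  1.39 -0.05] t 0.1
shift(mm,tool) [-3.4000e-01 -1.6267e+02 -3.5589e+02] rotvec deg(tool) [1.1635e+02 1.0000e-01 6.0000e-02] q [ 1.13  0.38  0.02  1.37 -0.01  1.39 -0.05] t 0.1
shift(mm,tool) [ 5.9000e-01 -6.9761e+02 -5.5717e+02] rotvec deg(tool) [1.1635e+02 1.0000e-01 6.0000e-02] q [ 1.13  0.38  0.02  1.37 -0.01  1.39 -0.05] t 0.1
```

```bash
python3 -m handwheel '[[[60,0,-0.453,-0.99,0,0,0],[60,0,-0.453,-0.99,0,0,0],[60,0,-0.453,-0.99,0,0,0],[60,0,-0.453,-0.99,0,0,0],[60,0,-0.453,-0.99,0,0,0],[60,0,-0.453,-0.99,0,0,0],[60,0,-0.453,-0.99,0,0,0],[60,0,-0.453,-0.99,0,0,0],[60,0,-0.453,-0.99,0,0,0],[60,0,-0.453,-0.99,0,0,0],[60,0,-0.453,-0.99,0,0,0],[60,0,-0.453,-0.99,0,0,0],[60,0,0,0,-0.965,0,0],[60,0,0,0,-0.965,0,0],[60,0,0,0,-0.965,0,0],[60,0,0,0,-0.965,0,0],[60,0,0,0,-0.965,0,0],[60,0,0,0,-0.965,0,0]]]'
python3 -m handwheel '[[[60,0,0,0,-0.965,0,0],[60,0,0,0,-0.965,0,0],[60,0,0,0,-0.965,0,0],[60,0,0,0,-0.965,0,0],[60,0,0,0,-0.965,0,0],[60,0,0,0,0,0,0],[60,0,0,0,0,0,0]]]'
python3 - <<'E'
from h import *
W=cam("wrist");print("ring in wrist",proj(W,(638.4,-308.1,80.5))); cv2.imwrite("pics/w0.png",env.snapshot("wrist")[:,:,::-1])
delta((492,271.5,200),down(-.086)); print(pose()[0])
E
```

```text
time: 1.6
tool_pos: [500.2, -299.7, 230.7]
eef_rot: [-0.334, -0.623, -0.335, 0.623]
force: [-0.1, 0.3, 0.5]
finger_gap: 60.3
time: 2.18
tool_pos: [500.2, -299.8, 230.9]
eef_rot: [-0.477, -0.522, -0.478, 0.522]
force: [-0.2, 0.2, -0.6]
finger_gap: 60.0
ring in wrist [[502.24350633 211.5291521 ]]
shift(mm,tool) [  31.25  -59.06 -568.33] rotvec deg(tool) [-0.18 -0.02  0.03] q [ 0.76  0.32 -0.35  1.48  0.11  1.37  0.31] t 2.2333
[ 500.27866372 -299.84169559  230.98239532]
```

```bash
python3 -m handwheel '[[[60,0,-0.098,-0.947,0,0,0],[60,0,-0.098,-0.947,0,0,0],[60,0,-0.098,-0.947,0,0,0],[60,0,-0.098,-0.947,0,0,0],[60,0,-0.098,-0.947,0,0,0],[60,0,-0.098,-0.947,0,0,0],[60,0,-0.098,-0.947,0,0,0],[60,0,-0.098,-0.947,0,0,0],[60,0,-0.098,-0.947,0,0,0],[60,0,-0.098,-0.947,0,0,0],[60,0,-0.098,-0.947,0,0,0],[60,0,-0.098,-0.947,0,0,0],[60,0,-0.098,-0.947,0,0,0],[60,0,-0.098,-0.947,0,0,0],[60,0,-0.098,-0.947,0,0,0],[60,0,-0.098,-0.947,0,0,0],[60,0,-0.098,-0.947,0,0,0],[60,0,-0.098,-0.947,0,0,0],[60,0,-0.098,-0.947,0,0,0],[60,0,-0.098,-0.947,0,0,0]]]'
python3 -m handwheel '[[[60,0,0,0,0,0,0],[60,0,0,0,0,0,0],[60,0,0,0,0,0,0]]]'
python3 - <<'E'
from h import *
W=cam("wrist");i=env.snapshot("wrist")[:,:,::-1]; cv2.imwrite("pics/w1.png",i)
print("probe top,bottom",proj(W,[(492,271.5,136),(492,271.5,60)])); delta((492,271.5,98-19),down(-.086))
j=cv2.imread("pics/w0.png"); cv2.imwrite("pics/w01.png",np.hstack([cv2.resize(i,(440,330),interpolation=cv2.INTER_AREA),cv2.resize(j[91:331,378:638],(358,330),interpolation=cv2.INTER_CUBIC)]))
E
```

```text
time: 3.9
tool_pos: [490.2, 272.6, 231.3]
eef_rot: [0.477, 0.522, 0.477, -0.522]
force: [-0.1, 0.8, -0.7]
finger_gap: 59.9
time: 4.15
tool_pos: [490.4, 270.8, 231.1]
eef_rot: [-0.478, -0.521, -0.478, 0.521]
force: [0.7, -0.5, 0.9]
finger_gap: 60.1
probe top,bottom [[325.43065276 235.26178695]
 [324.86531379 209.12674609]]
shift(mm,tool) [152.13   1.19  -1.58] rotvec deg(tool) [-0.12  0.04  0.  ] q [ 0.01  0.32 -0.72  1.53  0.21  1.37 -0.81] t 4.2
```

View pics/w01.png

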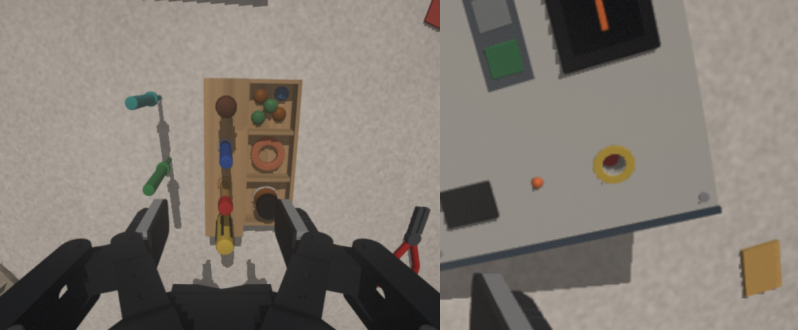

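Left panel, the wrist view over the caddy: the blue handle is at (226,155), 2 px from the prediction, and the jaw axis is across the rail. Right panel: the yellow ring is at (614,164) with the red button visible in it. I'll refine both by colour segmentation.

```bash
python3 - <<'E'
from h import *
def seg(f,lo,hi,box):
    x0,y0,x1,y1=box; h=cv2.cvtColor(cv2.imread(f)[y0:y1,x0:x1],cv2.COLOR_BGR2HSV); m=cv2.inRange(h,lo,hi)
    n,l,s,c=cv2.connectedComponentsWithStats(m); k=1+np.argmax(s[1:,4]); m=(l==k).astype('uint8'); q=cv2.findContours(m,0,1)[0][0]
    e=cv2.fitEllipse(q); return np.array(e[0])+(x0,y0),e[1],s[k]+[x0,y0,0,0,0],m
c,e,s,m=seg("pics/w1.png",(105,120,40),(130,255,255),(290,180,370,270)); print("blue",c,e,s)
r=[(y+180,290+np.flatnonzero(m[y])[[0,-1]]) for y in range(0,m.shape[0],4) if m[y].any()]; print(r)
c2,e2,s2,_=seg("pics/w0.png",(18,110,60),(35,255,255),(470,180,540,240)); print("ring wrist",c2,e2,s2)
c3,e3,s3,_=seg("pics/top0.png",(15,90,40),(35,255,255),(475,218,500,241)); print("ring top",c3,e3,s3)
c4,e4,s4,_=seg("pics/scene0.png",(15,90,40),(35,255,255),(145,218,168,232)); print("ring scene",c4,e4,s4)
W=cam("wrist"); S,T=cam("scene"),cam("top")
# wrist cam at ring time: same orientation, shifted by TCP displacement
K,D,R,t=W; dp=np.array([500.28,-299.84,230.98])-np.array([490.7,270.8,231.1])
p,_,_=pose(); print(p); dp=np.array([500.28,-299.84,230.98])-p
W0=(K,D,R,t-R@dp)
print("chk",proj(W0,(638.4,-308.1,80.5)))
print("tri all",tri([S,T,W0],[c4,c3,c2])); print("wrist@80.5",plane(W0,c2,80.5),"top",plane(T,c3,80.5))
E
```

```text
blue [327.96247101 227.43412018] (16.21390151977539, 39.150184631347656) [320 208  18  37 511]
[(208, array([327, 329])), (212, array([322, 333])), (216, array([321, 334])), (220, array([322, 334])), (224, array([321, 334])), (228, array([321, 335])), (232, array([320, 336])), (236, array([320, 337])), (240, array([321, 335])), (244, array([327, 330]))]
ring wrist [504.03666306 210.10782051] (26.27728843688965, 29.190332412719727) [490 197  29  27 423]
ring top [486.88090611 229.17007065] (10.508599281311035, 10.758172988891602) [481 224  12  11  92]
ring scene [155.7240057  224.61800098] (3.228461980819702, 10.279682159423828) [151 223  11   4  32]
[490.69934572 270.14762159 231.13356351]
chk [[502.01917163 211.33237471]]
tri all (array([ 639.34239089, -306.95170745,   81.95510857]), np.float64(0.3684621991255881))
wrist@80.5 [ 639.96936137 -307.25953354] top [ 640.09349759 -308.16190374]
```

```bash
python3 -m handwheel '[[[60,0.89,0.03,-0.015,0,0,0],[60,0.89,0.03,-0.015,0,0,0],[60,0.89,0.03,-0.015,0,0,0],[60,0,0,0,0,0,0],[60,0,0,0,0,0,0],[60,0,0,0,0,0,0]]]'
python3 - <<'E'
from h import *
W=cam("wrist");i=env.snapshot("wrist")[:,:,::-1]; cv2.imwrite("pics/w2.png",i)
print(proj(W,[(493.5,271.5,136),(493.5,271.5,66)])); p,R,o=pose(); print(p); delta((493.5,271.5,79),down(-.086))
m=cv2.inRange(cv2.cvtColor(np.ascontiguousarray(i),cv2.COLOR_BGR2HSV),(105,120,40),(130,255,255)); m[:, :250]=0;m[:,420:]=0
for y in range(100,400,6):
    f=np.flatnonzero(m[y]); 
    if len(f): print(y,f[0],f[-1],len(f))
E
```

```text
time: 4.7
tool_pos: [494.0, 272.1, 152.9]
eef_rot: [0.478, 0.522, 0.478, -0.521]
force: [0.3, -0.5, 0.4]
finger_gap: 60.0
[[321.89092785 288.40422146]
 [321.99285561 241.49025053]]
[494.23237673 272.55074342 153.36349511]
shift(mm,tool) [74.36 -0.82  1.22] rotvec deg(tool) [-0.03 -0.08 -0.14] q [-0.01  0.39 -0.7   1.63  0.26  1.22 -0.85] t 4.75
244 314 331 18
250 314 332 19
256 313 332 20
262 313 332 20
268 313 333 21
274 312 332 21
280 311 334 24
286 310 336 27
292 311 335 25
298 316 330 15
```

```bash
python3 -m handwheel '[[[60,0.62,0,0.006,0,0,0],[60,0.62,0,0.006,0,0,0],[60,0.62,0,0.006,0,0,0],[60,0.62,0,0.006,0,0,0],[60,0,0,0,0,0,0],[60,0,0,0,0,0,0],[0,0,0,0,0,0,0],[0,0,0,0,0,0,0],[0,0,0,0,0,0,0],[0,0,0,0,0,0,0],[0,0,0,0,0,0,0],[0,0,0,0,0,0,0],[0,0,0,0,0,0,0],[0,0,0,0,0,0,0]]]' 60
```

```text
time: 5.92
tool_pos: [493.7, 272.1, 78.0]
eef_rot: [0.478, 0.521, 0.478, -0.52]
force: [-0.7, -0.6, 7.1]
finger_gap: 11.6
```

```bash
python3 -m handwheel '[[[0,-0.4,0,0,0,0,0],[0,-0.4,0,0,0,0,0],[0,-0.4,0,0,0,0,0],[0,-0.4,0,0,0,0,0],[0,-0.8,0,0,0,0,0],[0,-0.8,0,0,0,0,0],[0,-0.8,0,0,0,0,0],[0,-0.8,0,0,0,0,0],[0,0,0,0,0,0,0],[0,0,0,0,0,0,0],[0,0,0,0,0,0,0]]]'
python3 - <<'E'
from h import *
p,R,o=pose();print(p,R.as_matrix().round(3).tolist(),o['force'],o['joint_pos'])
a,b=env.snapshot("scene")[:,:,::-1],env.snapshot("top")[:,:,::-1]
cv2.imwrite("pics/s3.png",a);cv2.imwrite("pics/t3.png",b)
g=p-R.apply([19,0,0]);tip=g+R.apply([83,0,0]);top=g-R.apply([38,0,0])
for n in("scene","top","wrist"): print(n,proj(cam(n),[top,g,tip]).round(1).tolist())
cv2.imwrite("pics/w3.png",env.snapshot("wrist")[:,:,::-1])
k=lambda i,x,y:cv2.resize(i[y:y+150,x:x+130],(390,450),interpolation=cv2.INTER_CUBIC)
cv2.imwrite("pics/c3.png",np.hstack([k(a,370,130),cv2.resize(cv2.imread("pics/w3.png")[130:480,170:470],(386,450))]))
E
```

```text
time: 6.83
tool_pos: [492.8, 271.5, 221.0]
eef_rot: [-0.478, -0.521, -0.478, 0.521]
force: [-0.1, 0.7, -0.4]
finger_gap: 11.3
[492.817355   271.49044096 221.00323706] [[0.0, 0.996, -0.085], [-0.0, -0.085, -0.996], [-1.0, 0.0, 0.0]] [-0.12536635  0.72142464 -0.39545921] [ 0.00647052  0.33362317 -0.71776934  1.53708411  0.22257859  1.35460448
 -0.8172122 ]
scene [[461.8, 156.5], [457.7, 175.9], [449.5, 215.1]]
top [[172.2, 293.3], [179.2, 295.2], [192.8, 298.8]]
wrist [[323.7, 403.5], [323.6, 329.1], [323.6, 252.5]]
```

View pics/c3.png

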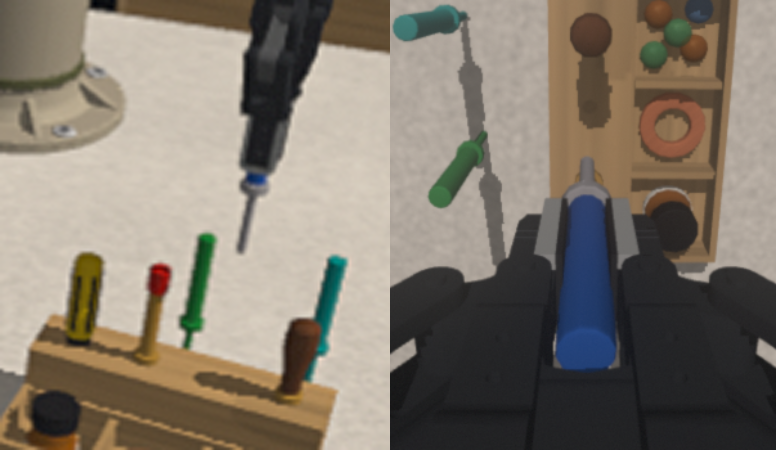

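The probe is held with its tip at wrist (323,252), predicted (323.6,252.5), so it's straight in the jaws. The other three tools are still in the rail. Moving to the controller.

```bash
python3 -m handwheel '[[[0,0,0.276,0.956,0,0,0],[0,0,0.276,0.956,0,0,0],[0,0,0.276,0.956,0,0,0],[0,0,0.276,0.956,0,0,0],[0,0,0.276,0.956,0,0,0],[0,0,0.276,0.956,0,0,0],[0,0,0.276,0.956,0,0,0],[0,0,0.276,0.956,0,0,0],[0,0,0.276,0.956,0,0,0],[0,0,0.276,0.956,0,0,0],[0,0,0.276,0.956,0,0,0],[0,0,0.276,0.956,0,0,0],[0,0,0.276,0.956,0,0,0],[0,0,0.276,0.956,0,0,0],[0,0,0.276,0.956,0,0,0],[0,0,0.276,0.956,0,0,0],[0,0,0.276,0.956,0,0,0],[0,0,0.276,0.956,0,0,0],[0,0,0.276,0.956,0,0,0],[0,0,0.276,0.956,0,0,0]]]'
python3 -m handwheel '[[[0,0,0,0,0,0,0],[0,0,0,0,0,0,0]]]'
cat >> h.py <<'E'
M=np.array([639.8,-307.5,80.8]); N=Ro.from_euler('z',.229).apply([-np.sin(np.radians(15)),0,np.cos(np.radians(15))])
E
python3 - <<'E'
from h import *
p,R,o=pose();print(p,o['force'])
tR=down(-.086,N);delta(M+124*N,tR)
E
```

```text
time: 8.65
tool_pos: [608.8, -315.2, 219.6]
eef_rot: [-0.478, -0.521, -0.479, 0.521]
force: [0.2, -0.8, -1.3]
finger_gap: 11.8
time: 8.82
tool_pos: [608.1, -316.4, 218.7]
eef_rot: [-0.476, -0.521, -0.478, 0.522]
force: [0.6, 0.4, -0.5]
finger_gap: 11.8
[ 608.09929048 -316.41005595  218.65882891] [ 0.59295702  0.42298235 -0.47916921]
shift(mm,tool) [18.08  0.35 -1.65] rotvec deg(tool) [ 0.4   4.71 14.4 ] q [ 0.69  0.56 -0.42  1.17  0.22  1.45  0.21] t 8.8167
```

```bash
python3 -m handwheel '[[[0,0.3,0,-0.03,0,0,0],[0,0.3,0,-0.03,0,0,0],[0,0,0,0,0,0.262,0.8],[0,0,0,0,0,0.262,0.8],[0,0,0,0,0,0.262,0.8],[0,0,0,0,0,0,0],[0,0,0,0,0,0,0],[0,0,0,0,0,0,0]]]'
python3 - <<'E'
from h import *
p,R,o=pose();print(p,o['force'])
delta(M+104*N,down(-.086,N)); W=cam("wrist"); i=env.snapshot("wrist")[:,:,::-1]; cv2.imwrite("pics/w4.png",i)
S,T=cam("scene"),cam("top")
a,b=env.snapshot("scene")[:,:,::-1],env.snapshot("top")[:,:,::-1]; cv2.imwrite("pics/s4.png",a);cv2.imwrite("pics/t4.png",b)
tip=p+R.apply([64,0,0]); 
for n,c in(("w",W),("s",S),("t",T)): print(n,"tip,mouth",proj(c,[tip,M]).round(1).tolist())
k=lambda i,x,y,w,h:cv2.resize(i[y:y+h,x:x+w],(400,400*h//w),interpolation=cv2.INTER_CUBIC)
cv2.imwrite("pics/c4.png",np.hstack([k(i,220,100,200,200),k(a,110,160,100,100)]))
E
```

```text
time: 9.48
tool_pos: [609.6, -310.9, 202.9]
eef_rot: [0.52, 0.597, 0.429, -0.435]
force: [0.2, 0.6, -1.4]
finger_gap: 11.4
[ 609.57129957 -310.88209316  202.87109992] [ 0.21706631  0.60425238 -1.36240484]
shift(mm,tool) [21.72 -1.21  4.17] rotvec deg(tool) [ 0.7  -0.09 -0.04] q [ 0.88  0.43 -0.5   1.44  0.04  1.11  0.34] t 9.4833
w tip,mouth [[323.2, 252.3], [321.3, 230.1]]
s tip,mouth [[154.6, 197.1], [155.3, 225.1]]
t tip,mouth [[496.0, 229.8], [486.6, 229.3]]
```

View pics/c4.png

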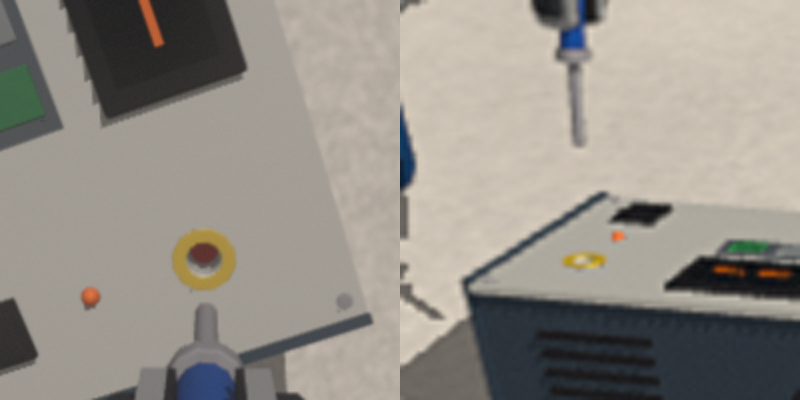

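Left panel: the ring centre is at wrist (322,230), predicted (321.3,230.1), and the tip at (323,252). Right panel: the probe stands above the panel. Calibration and target agree, so I'm approaching.

```bash
python3 -m handwheel '[[[0,0.347,-0.01,0.035,0,0,0],[0,0.347,-0.01,0.035,0,0,0],[0,0.347,-0.01,0.035,0,0,0],[0,0.347,-0.01,0.035,0,0,0],[0,0,0,0,0,0,0],[0,0,0,0,0,0,0],[0,0,0,0,0,0,0],[0,0,0,0,0,0,0]]]'
python3 - <<'E'
from h import *
for _ in range(2):
  p,R,o=pose();print(p,o['force'],o['torque'])
  delta(M+70*N,down(-.086,N)); W=cam("wrist"); i=env.snapshot("wrist")[:,:,::-1]
cv2.imwrite("pics/w5.png",i)
tip=p+R.apply([64,0,0]);print(proj(W,[tip,M,M+5.2*N]).round(1).tolist())
y=cv2.inRange(cv2.cvtColor(np.ascontiguousarray(i),cv2.COLOR_BGR2HSV),(18,110,60),(35,255,255)); y[:, :280]=0;y[:,370:]=0;y[:180]=0;y[300:]=0
q=max(cv2.findContours(y,0,1)[0],key=cv2.contourArea);print(cv2.fitEllipse(q),cv2.boundingRect(q))
cv2.imwrite("pics/c5.png",cv2.resize(i[180:300,260:380],(480,480),interpolation=cv2.INTER_CUBIC))
E
```

```text
time: 10.3
tool_pos: [618.7, -313.9, 162.7]
eef_rot: [0.52, 0.598, 0.428, -0.435]
force: [-0.1, 0.0, 0.9]
finger_gap: 11.4
[ 618.74652194 -313.93163865  162.66796412] [-0.10841663  0.02816508  0.89109697] [-0.12947357  0.29039787 -0.00176036]
shift(mm,tool) [14.76 -0.48 -1.41] rotvec deg(tool) [ 0.62 -0.06 -0.19] q [ 0.87  0.48 -0.49  1.47  0.06  1.04  0.34] t 10.3
[ 618.74669589 -313.96726963  162.81014446] [ 0.65407546 -0.41340159 -0.01248194] [-0.09005757  0.29783137  0.0144716 ]
shift(mm,tool) [14.9  -0.52 -1.43] rotvec deg(tool) [ 0.63 -0.05 -0.2 ] q [ 0.87  0.48 -0.49  1.47  0.06  1.04  0.34] t 10.35
[[323.2, 252.3], [321.9, 239.0], [321.9, 241.5]]
((321.7725830078125, 237.52268981933594), (32.75363540649414, 36.19514846801758), 89.9117202758789) (304, 221, 37, 34)
```

View pics/c5.png

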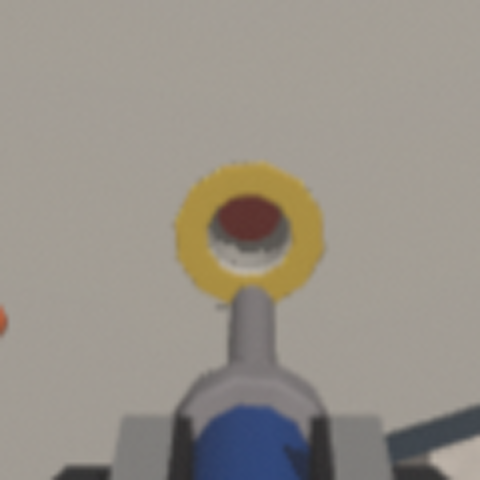

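The hole centre is at wrist (322,238.5), predicted (321.9,239), and the tip is at (323,252.5). I'll correct laterally by under 1.5 mm and insert gently.

```bash
python3 -m handwheel '[[[0,0.24,-0.009,-0.024,0,0,0],[0,0.24,-0.009,-0.024,0,0,0],[0,0,0,0,0,0,0],[0,0,0,0,0,0,0],[0,0,0,0,0,0,0]]]'
python3 - <<'E'
from h import *
p,R,o=pose();print(p,o['force']);delta(M+52*N,down(-.086,N))
E
python3 -m handwheel '[[[0,0.17,0,0,0,0,0],[0,0.17,0,0,0,0,0],[0,0.13,0,0,0,0,0],[0,0,0,0,0,0,0],[0,0,0,0,0,0,0],[0,0,0,0,0,0,0]]]'
python3 - <<'E'
from h import *
p,R,o=pose();print(p,o['force'],o['torque'],-R.as_matrix()[:,0]@o['force']);delta(M+52*N,down(-.086,N))
E
```

```text
time: 10.82
tool_pos: [621.7, -311.2, 147.8]
eef_rot: [0.52, 0.598, 0.429, -0.435]
force: [-0.1, -0.1, -0.5]
finger_gap: 11.3
[ 621.693509   -311.22865366  147.83665256] [-0.13183933 -0.0879546  -0.54572919]
shift(mm,tool) [17.54  0.59  0.33] rotvec deg(tool) [ 0.63 -0.1  -0.12] q [ 0.86  0.49 -0.49  1.48  0.07  1.01  0.33] t 10.8167
time: 11.32
tool_pos: [625.4, -310.5, 134.5]
eef_rot: [0.52, 0.598, 0.428, -0.435]
force: [0.4, -0.3, -1.0]
finger_gap: 11.2
[ 625.36098837 -310.49477983  134.4643027 ] [ 0.35401477 -0.27155842 -1.02238686] [-0.08842532  0.30230396 -0.03549565] -1.0606082225930316
shift(mm,tool) [3.65 0.44 0.24] rotvec deg(tool) [ 0.63 -0.09 -0.14] q [ 0.86  0.51 -0.49  1.49  0.08  0.99  0.32] t 11.3167
```

The tip is about 8 mm inside the hole with no contact. Now small steps, watching the force.

```bash
cat > f.py <<'E'
from h import *
F=[];P=[]
for _ in range(4):
    p,R,o=pose(); env.snapshot("top"); F.append(o['force']);P.append(p)
f=np.mean(F,0);p=np.mean(P,0);t=p+R.apply([64,0,0])-M
print("axial F",round(-R.as_matrix()[:,0]@f,2),"tool F",R.inv().apply(f).round(2),"tip depth",round(-t@N,2),"lat",R.inv().apply(t)[1:].round(2),"gap",round(o['finger_gap'],2),"t",o['time'])
E
python3 -m handwheel '[[[0,0.12,0.01,0,0,0,0],[0,0,0,0,0,0,0],[0,0,0,0,0,0,0]]]' >/dev/null; python3 f.py
python3 -m handwheel '[[[0,0.05,0,0,0,0,0],[0,0,0,0,0,0,0],[0,0,0,0,0,0,0]]]' >/dev/null; python3 f.py
python3 -m handwheel '[[[0,0.05,0,0,0,0,0],[0,0,0,0,0,0,0],[0,0,0,0,0,0,0]]]' >/dev/null; python3 f.py
```

```text
axial F -0.63 tool F [ 0.63 -0.38 -0.17] tip depth 11.96 lat [-0.08 -0.29] gap 11.74 t 11.7167
axial F -0.26 tool F [ 0.26 -0.25 -0.43] tip depth 13.45 lat [-0.08 -0.29] gap 11.58 t 12.1667
axial F 1.92 tool F [-1.92 -0.77 -0.37] tip depth 14.74 lat [ 0.08 -0.24] gap 11.39 t 12.6167
```

```bash
for k in 1; do python3 -m handwheel '[[[0,0.06,0,0,0,0,0],[0,0,0,0,0,0,0],[0,0,0,0,0,0,0]]]' >/dev/null; python3 f.py; done
python3 -m handwheel '[[[0,0.06,0,0,0,0,0],[0,0,0,0,0,0,0],[0,0,0,0,0,0,0]]]' >/dev/null; python3 f.py
python3 -m handwheel '[[[0,0.05,0,0,0,0,0],[0,0,0,0,0,0,0],[0,0,0,0,0,0,0]]]' >/dev/null; python3 f.py
```

```text
axial F 3.31 tool F [-3.31 -0.41  0.55] tip depth 16.6 lat [ 0.09 -0.23] gap 11.34 t 13.0667
axial F 5.34 tool F [-5.34 -0.39 -0.52] tip depth 18.41 lat [ 0.1  -0.25] gap 11.59 t 13.5167
axial F 9.22 tool F [-9.22 -1.3  -1.18] tip depth 19.32 lat [ 0.29 -0.12] gap 11.61 t 13.9667
```

Net of the -0.5 N bias, the force rose at about 1 N/mm (3.9, then 5.9 N) and then jumped by 3.9 N in 0.9 mm. That means the button is on its stop at about 9.8 N, above the 6.5 N needed. I'll hold there.

```bash
for i in 1; do python3 -m handwheel '[[[0,0,0,0,0,0,0],[0,0,0,0,0,0,0],[0,0,0,0,0,0,0],[0,0,0,0,0,0,0],[0,0,0,0,0,0,0],[0,0,0,0,0,0,0],[0,0,0,0,0,0,0],[0,0,0,0,0,0,0],[0,0,0,0,0,0,0],[0,0,0,0,0,0,0],[0,0,0,0,0,0,0],[0,0,0,0,0,0,0],[0,0,0,0,0,0,0],[0,0,0,0,0,0,0],[0,0,0,0,0,0,0],[0,0,0,0,0,0,0],[0,0,0,0,0,0,0],[0,0,0,0,0,0,0],[0,0,0,0,0,0,0],[0,0,0,0,0,0,0]]]'; done; python3 f.py
python3 -m handwheel '[[[0,0,0,0,0,0,0],[0,0,0,0,0,0,0],[0,0,0,0,0,0,0],[0,0,0,0,0,0,0],[0,0,0,0,0,0,0],[0,0,0,0,0,0,0],[0,0,0,0,0,0,0],[0,0,0,0,0,0,0],[0,0,0,0,0,0,0],[0,0,0,0,0,0,0],[0,0,0,0,0,0,0],[0,0,0,0,0,0,0],[0,0,0,0,0,0,0],[0,0,0,0,0,0,0],[0,0,0,0,0,0,0],[0,0,0,0,0,0,0],[0,0,0,0,0,0,0],[0,0,0,0,0,0,0],[0,0,0,0,0,0,0],[0,0,0,0,0,0,0]]]'; python3 f.py
python3 - <<'E'
from h import *
i=env.snapshot("wrist")[:,:,::-1];a=env.snapshot("scene")[:,:,::-1]
cv2.imwrite("pics/c6.png",np.hstack([cv2.resize(i[170:320,240:390],(400,400),interpolation=cv2.INTER_CUBIC),cv2.resize(a[130:330,110:510],(400,200)).copy() if 0 else cv2.resize(a,(400,300))[:, :] if 0 else cv2.copyMakeBorder(cv2.resize(a,(400,300)),0,100,0,0,cv2.BORDER_CONSTANT)]))
E
```

```text
time: 15.68
tool_pos: [628.7, -310.1, 124.0]
eef_rot: [0.52, 0.598, 0.428, -0.435]
force: [-3.2, 0.2, 9.0]
finger_gap: 11.7
axial F 9.39 tool F [-9.39 -1.28 -0.82] tip depth 19.35 lat [ 0.26 -0.13] gap 11.25 t 15.8333
time: 17.55
tool_pos: [628.7, -310.1, 124.0]
eef_rot: [0.52, 0.598, 0.428, -0.435]
force: [-3.7, 0.3, 7.8]
finger_gap: 11.9
axial F 9.23 tool F [-9.23 -2.03 -0.58] tip depth 19.34 lat [ 0.26 -0.1 ] gap 11.36 t 17.7
```

View pics/c6.png

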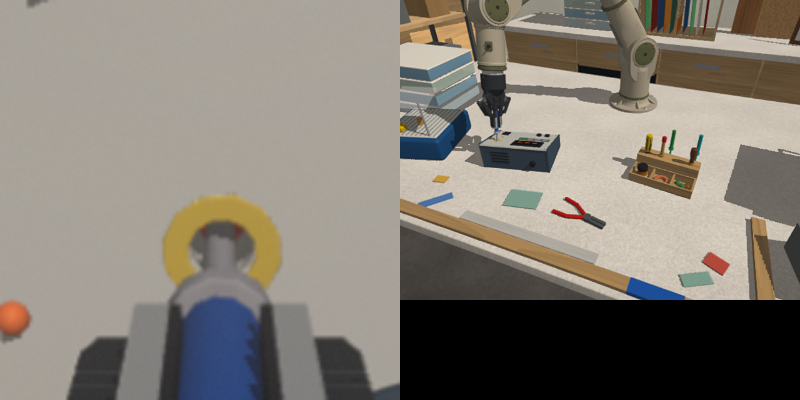

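The pin (crop (222,250)) stands clear of the walls in the ringed hole, with the red button behind it. The scene view shows everything else in place. The force has held steady at 9.3 N for 3.7 s, so I'm handing in.

```bash
python3 -c "
from rig import env
env.job_done()"
```

```text
the job is handed in; nothing more can be done
```

I took the blue probe out of the tool rail and put its tip through the yellow-ringed reset hole. I held the red button down for about 3.7 s, then handed the job in at about 18 s, still gripping the probe and pressing.

**Button fully down:** this comes from force, because the button's travel can't be read directly. The push rose at about 1 N/mm, then stiffened to about 4 N/mm as the button met its stop. It held steady at 9.2–9.4 N, against the 6.5 N needed, with sideways force of about 2 N or less.

**Position:** the last wrist picture shows the pin clear of the hole's walls. The last scene picture shows the other tools and objects still in place.

**Checks that disagreed:**
- **Depth:** the tip reads 19.3 mm deep, against 17 mm for fully down. First contact also came about 2 mm deeper than expected, so this looks like calibration error or a slight slip in the grip. I relied on the force instead.
- **Gripper opening:** it read 11.2–11.9 mm on the 13 mm handle. The hold stayed steady throughout.

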